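# Clear the tamper and scrub the slanted canister

## Task

Someone left the wooden tamper in the slanted steel canister: take it out and stand it, thick end down, in the white crock. Then take the long brush from its slanted square holder and scrub the canister with three strokes right down to its bottom, drawing the brush head up at least half way to the mouth between strokes, and put the brush back in its holder, bristles down. Set both tools down gently instead of dropping them, and leave the jar, the squeeze bottle and the bowl undisturbed.

Things in the scene. Friction and masses are not known exactly. Their poses are not given: they have to be found in the camera images.
- tamper: loose wooden vegetable tamper, 200 mm long, round: thick end 44 mm in diameter from z = 0 to 125 mm, a cone to 143 mm, then a handle 30 mm in diameter to 200 mm. Origin at the centre of the thick end's flat face, z along its length to the handle end. Starts in the canister, lying along its lower wall, with the last 70 mm sticking out of the mouth. About 0.3 kg
- brush: loose long white brush, 230 mm long, round and stiff: bristle head 50 mm in diameter from z = 0 to 75 mm, stem 16 mm in diameter to 170 mm, grip 24 mm in diameter to 230 mm. Origin at the centre of the flat tip of the bristle head, z along its length to the grip end. Starts in the holder, bristles down. About 0.2 kg
- canister: round open steel canister, fixed on a slanted stand (foot 170 x 100 mm): 96 mm outside diameter, 90 mm inside, 134 mm long, inner floor at z = 4 mm, mouth at z = 134 mm. Origin at the centre of its outer bottom, 50 mm above the table; z along its axis out of the mouth, 25 degrees from vertical, the mouth leaning to its own -x, roughly to the robot. Brush and tamper do not fit in it together
- canister_mouth (a point): centre of the canister's mouth
- holder: square open steel holder of the brush, fixed on a like slanted stand: 76 mm x 76 mm outside, 70 mm x 70 mm inside, 114 mm long, bottom 3 mm thick. Origin at the centre of its outer bottom (50 mm above the table), z along its axis out of the mouth, 25 degrees from vertical, leaning to its own -x side, roughly towards the robot
- holder_mouth (a point): centre of the holder's mouth
- crock: white ceramic utensil crock, round and upright, open at the top, 130 mm high, outside radius 64 mm at the rim and narrower at the foot, wall and floor about 6 mm thick; loose but heavy (1.6 kg). Origin at the centre of its underside, z up
- jar: bystander: clear jar with a white lid, 56 mm in diameter, 120 mm high, between the work places. Origin at the centre of its underside
- squeeze: bystander: clear bottle with a white cap, 54 mm in diameter, 140 mm high, between the work places. Origin at the centre of its underside
- bowl: bystander: small steel bowl, 110 mm in diameter, 45 mm high, on the robot's side of the work places. Origin at the centre of its underside

How it is judged:
By the outcome, as a careful person would: the job done as asked, in the order asked, and still so for the second after the job is handed in, with the robot touching nothing.
It also fails if it takes over 72 s, if anything falls off the work surface, if the arm or the gripper's body presses on something with over 40 N, if the wrist force passes 120 N, or if a joint passes its speed limit or range.

## Robot

A 6-joint arm with a two-finger parallel gripper is mounted at the origin on the work surface. World frame = base frame: x ahead of the robot, y to its left, z up, the work surface at z = 0. Lengths are in m, angles in rad, forces in N, time in s.
With the tool pointing down it reaches from about 0.25 to 0.725 m from the base axis. Payload 4 kg.
Tool frame: the origin (TCP) lies midway between the tips of the shut fingers; the grasp point (between the pads) lies 19 mm behind it; z points along the fingers, x is the direction in which the jaws open and shut, and the axes are right-handed (so a half turn about z gives the same grasp; the last joint's range is limited). The gripper opens to 85 mm and grips with 20 to 120 N. Pads are 22 mm wide; open, the fingers measure 114 mm over their backs; the gripper's body (76 mm by 85 mm) begins 54 mm behind the grasp point. The pads swing forward as they close: fully open they stand 13 mm farther back than shut.
Start: joints at [-1.137, 0.241, 0.005, 1.335, 0, 1.571], TCP at [0.21, -0.454, 0.231] pointing down, gripper open.
Joint ranges: [-2.72, 2.72], [-1.05, 1.87], [-1.09, 1.28], [-1.99, 2.15], [-1.42, 1.44], [-3.14, 3.14]. Speed limits (rad/s): [2.79, 2.79, 3.14, 3.14, 3.14, 3.14].

## Interface

Orientations are given as a unit quaternion [x, y, z, w].
In Python, from workcell import bot, vision, ticket gives the robot as it stands.
- The arm moves only by the tool play_rows, never from a script. Its argument "deltas" is one flat list of numbers, 5 for each row, row after row: the opening, from 0 (shut) to 1 (fully open), then the shift along the tool's x, y, z in units of 60 mm (1.0 is 60 mm), then the turn about the tool's z in degrees. A call has 1 to 12 rows; each row shifts and turns the pose as measured when the row begins, along the tool's axes as they then stand; what a row does not reach is not made up. A row lasts 1/8 s, in which the tool goes at most 62.5 mm and 10.7 degrees, less where a joint would pass 70% of its speed; a pose out of reach is approached as far as the arm can. A call is refused whole if a number of a shift passes 1 or a number of a turn 10.7, either way. A call with a gripper value outside its range is refused whole. The fingers move at their own pace and stop on an object; the grip force is fixed at half the most. Time passes only in rows, so rows that do not move let the fingers close. It gives the time, the measured TCP pose, the force and the opening at its end, in the units of the state.
- bot.get_obs(): the state, without advancing time (a new reading comes with each control period).
- vision.camera(name): name is "scene" or "top" or "wrist"; returns a dict with "color" (480x640x3 uint8, blue, green, red), "intrinsics" (3x3 intrinsics, pixels), "rvec" (rotation vector, rad) and "tvec" (3), from world to camera coordinates, as OpenCV has them. Camera axes: x right, y down, z forward; pixel columns grow to the right and rows downward; lengths in m; the calibration is good to about 2 mm. A picture is of the moment at which its call begins. There is no depth.
- ticket.job_done(): hands the job in, once; it reports no verdict.
The state is a dict: "clock": time; "joint_pos": joint angles; "joint_vel": joint speeds; "tau": joint torques, N m; "eef_pos": TCP position; "tool_rot": TCP orientation; "ft_force": force on the tool from outside, world axes, zero at the start; "ft_torque": the same for the moment, N m; "grip_width": finger opening in m.
Only numpy, scipy, OpenCV 4.12 (cv2) and the standard library are available. Lean on these libraries where they do the work, as an engineer would, in place of code of your own. Each camera call takes 0.05 s, during which the arm holds its last target. There are 200 camera calls.

## Working session

There is one attempt and no reset: what is moved stays moved. The work goes in short steps, Python scripts to look and compute and a tool call to move; the robot and the scene stay as the last step left them, time stands still between calls to the robot, and variables do not carry over. Pictures are saved under pics/ and viewed, about 8 in all and at most 12, crops included, and the job is handed in when it is done.

Besides the shell and the picture viewer there is one more tool, called after "Emit:" as name(argument=value, ...), one argument or row to a line, values as JSON. play_rows: Moves the arm, as the interface text tells. Its arguments: {"type":"object","properties":{"deltas":{"type":"array"}},"required":["deltas"]}

```bash
ls; mkdir -p pics; cat > h.py <<'E'
import numpy as np, cv2
from workcell import bot, vision, ticket
from scipy.spatial.transform import Rotation as R
def cam(n,f=None):
    c=vision.camera(n)
    if f: cv2.imwrite('pics/'+f,c['color'])
    return c
def ray(c,u,v):
    Rm=cv2.Rodrigues(np.array(c['rvec'],float))[0]; t=np.array(c['tvec'],float).ravel()
    d=Rm.T@np.linalg.inv(np.array(c['intrinsics']))@np.array([u,v,1.]); return -Rm.T@t,d/np.linalg.norm(d)
def onz(c,u,v,z):
    o,d=ray(c,u,v); return o+d*(z-o[2])/d[2]
def proj(c,P):
    return cv2.projectPoints(np.array(P,float).reshape(-1,3),np.array(c['rvec'],float),np.array(c['tvec'],float),np.array(c['intrinsics'],float),None)[0].reshape(-1,2)
def tri(c1,p1,c2,p2):
    o1,d1=ray(c1,*p1);o2,d2=ray(c2,*p2)
    s=np.linalg.lstsq(np.c_[d1,-d2],o2-o1,rcond=None)[0]
    a=o1+s[0]*d1;b=o2+s[1]*d2; return (a+b)/2,np.linalg.norm(a-b)
E
python3 - <<'E'
from h import *
np.set_printoptions(precision=4,suppress=True)
import pickle
d={}
for n in ("scene","top","wrist"):
    d[n]=cam(n,n+'0.png'); o,r=ray(d[n],320,240); print(n,o,r)
pickle.dump(d,open('c0.pkl','wb'))
print(bot.get_obs())
E
```

```text
pics
scene [ 1.078  -0.1481  0.9895] [-0.4971  0.1262 -0.8585]
top [0.4227 0.0038 1.0915] [ 0.1662  0.0198 -0.9859]
wrist [ 0.2826 -0.4201  0.3737] [-0.2695 -0.1171 -0.9558]
{'clock': 0.15, 'joint_pos': array([-1.137 ,  0.2412,  0.0041,  1.3352,  0.    ,  1.5708]), 'joint_vel': array([-0.0008, -0.0008,  0.0026, -0.0005, -0.0013,  0.    ]), 'tau': array([  0.0002, -37.2634,  25.2639,   0.0123,   0.0001,  -0.    ]), 'eef_pos': array([ 0.21  , -0.4533,  0.2306]), 'tool_rot': array([ 0.8427, -0.5384, -0.0007, -0.0004]), 'ft_force': array([ 0.1929,  0.1613, -0.0404]), 'ft_torque': array([ 0.0039,  0.0107, -0.0347]), 'grip_width': 0.08576107784345356}
```

View pics/scene0.png

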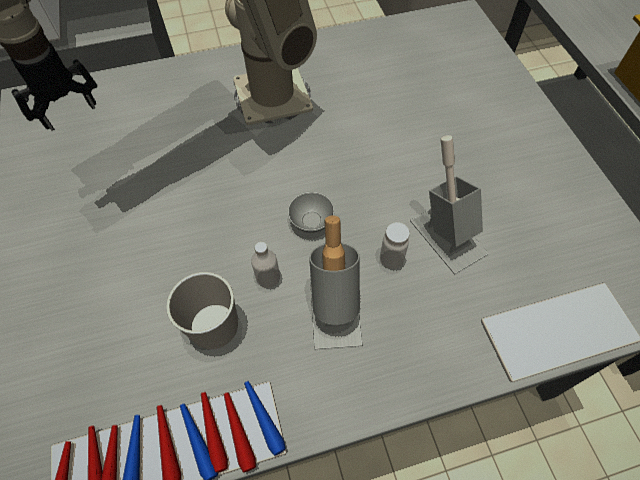

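View pics/top0.png

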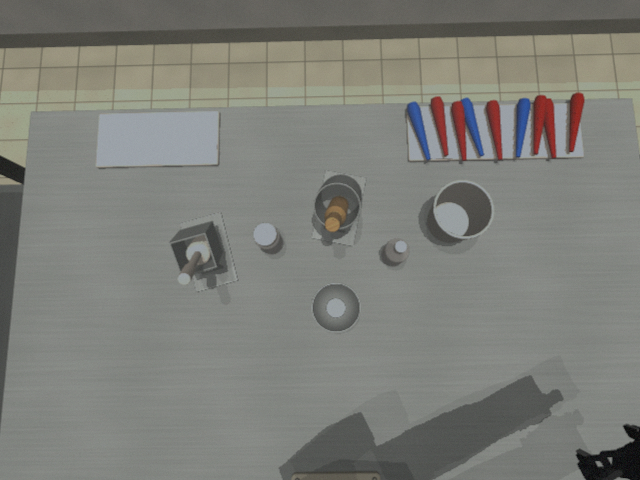

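```bash
python3 - <<'E'
from h import *
import pickle
d=pickle.load(open('c0.pkl','rb'))
def crop(n,u,v,s=3):
    a=d[n]['color'][v:v+100,u:u+133]; a=cv2.resize(a,None,fx=3,fy=3,interpolation=cv2.INTER_CUBIC)
    for k in range(0,133,20):
        cv2.putText(a,str(u+k),(k*3,10),0,.35,(0,0,255),1); cv2.line(a,(k*3,12),(k*3,18),(0,0,255),1)
    for k in range(0,100,20):
        cv2.putText(a,str(v+k),(8,k*3+4),0,.35,(0,0,255),1); cv2.line(a,(0,k*3),(6,k*3),(0,0,255),1)
    return cv2.convertScaleAbs(a,alpha=1.4)
im=np.vstack([np.hstack([crop('scene',270,210),crop('scene',390,132)]),np.hstack([crop('top',270,160),crop('top',140,205)])])
cv2.imwrite('pics/crops.png',im); print(im.shape)
print(d['top']['intrinsics'],d['scene']['intrinsics'])
E
```

```text
(600, 798, 3)
[[468.02289511   0.         322.07646135]
 [  0.         468.02289511 237.82157878]
 [  0.           0.           1.        ]] [[489.16221235   0.         328.64182978]
 [  0.         489.16221235 239.84580683]
 [  0.           0.           1.        ]]
```

View pics/crops.png

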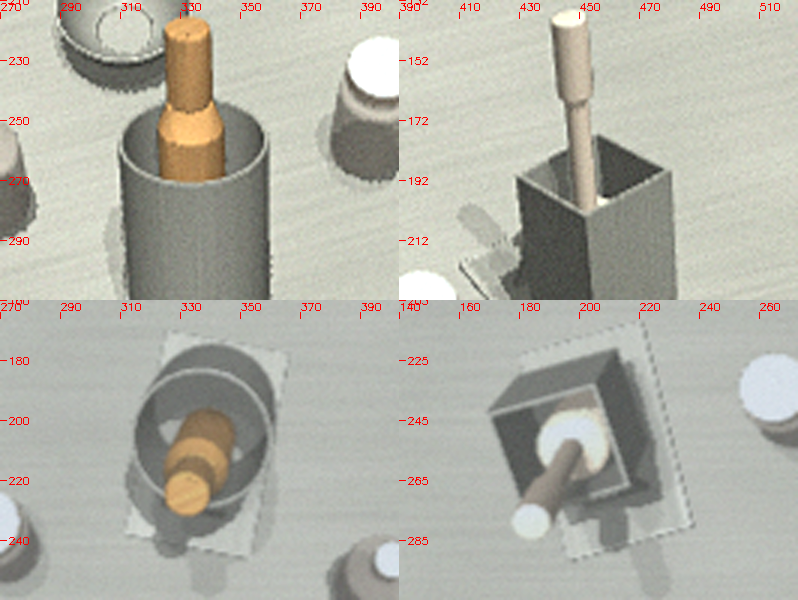

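```bash
python3 - <<'E'
from h import *
import pickle
np.set_printoptions(precision=4,suppress=True)
d=pickle.load(open('c0.pkl','rb')); S,T=d['scene'],d['top']
P=lambda u0,v0,x,y:(u0+x/3,v0+y/3)
sc=lambda x,y:P(270,210,x,y); sh=lambda x,y:P(390,132,x-399,y)
tc=lambda x,y:P(270,160,x,y-300); th=lambda x,y:P(140,205,x-399,y-300)
for n,a,b in [('can mouth',(334.7,257),(338,206)),('tam end',sc(189,29),tc(188,494)),('brush end',sh(569,16),th(531,520))]: print(n,*tri(S,a,T,b))
# holder corners correspondence: top image up=+x, left=+y ; scene left=-y.. near camera = +x
s=[sh(517,178),sh(598,136),sh(671,172),sh(590,212)]
t=[th(490,411),th(597,383),th(629,485),th(520,515)]
# scene left = -y => top right ; scene near(bottom)=+x => top up
import itertools
for k in range(4):
    C=[tri(S,s[i],T,t[(k+i)%4]) for i in range(4)]
    if max(c[1] for c in C)<.01:
        C=np.array([c[0] for c in C]);print('holder',C,C.mean(0),np.linalg.norm(C-np.roll(C,1,0),axis=1));n=np.cross(C[2]-C[0],C[3]-C[1]);n/=np.linalg.norm(n);print(n*np.sign(n[2]))
for nm,q in [('canfoot',[tc(168,333),tc(287,352),tc(248,556),tc(127,535)]),('holdfoot',[th(520,355),th(640,322),th(692,525),th(572,558)])]:
    W=np.array([onz(T,*p,0.004) for p in q]);L=(W[2]+W[3]-W[0]-W[1])/2;print(nm,W.mean(0),np.linalg.norm(L),np.degrees(np.arctan2(L[1],L[0])))
# crock rims
def ell(c,box,zr):
    x0,y0,x1,y1=box;g=cv2.cvtColor(c['color'],cv2.COLOR_BGR2GRAY)[y0:y1,x0:x1]
    e=cv2.Canny(g,40,120);return g
for nm,pts,c in [('top',None,T)]:
    g=cv2.cvtColor(T['color'],cv2.COLOR_BGR2GRAY)
a=T['color'][165:265,410:510];b=S['color'][260:360,155:255]
cv2.imwrite('pics/crock.png',np.hstack([cv2.resize(x,None,fx=4,fy=4,interpolation=cv2.INTER_CUBIC) for x in (a,b)]))
E
```

```text
can mouth [ 0.6475 -0.0132  0.1701] 0.0041014427207768074
tam end [ 0.5984 -0.0016  0.2234] 0.0033288805329055537
brush end [0.4986 0.2656 0.2585] 0.0010710012503280957
holder [[0.5327 0.2375 0.1342]
 [0.5133 0.3115 0.1324]
 [0.5807 0.3248 0.1689]
 [0.598  0.2536 0.1731]] [0.5562 0.2819 0.1521] [0.0777 0.0765 0.0778 0.0734]
[-0.478  -0.0848  0.8742]
canfoot [ 0.6835 -0.0214  0.004 ] 0.1685761322244242 167.81723458668876
holdfoot [0.5844 0.2879 0.004 ] 0.1681052289215389 -164.47516095049704
```

View pics/crock.png

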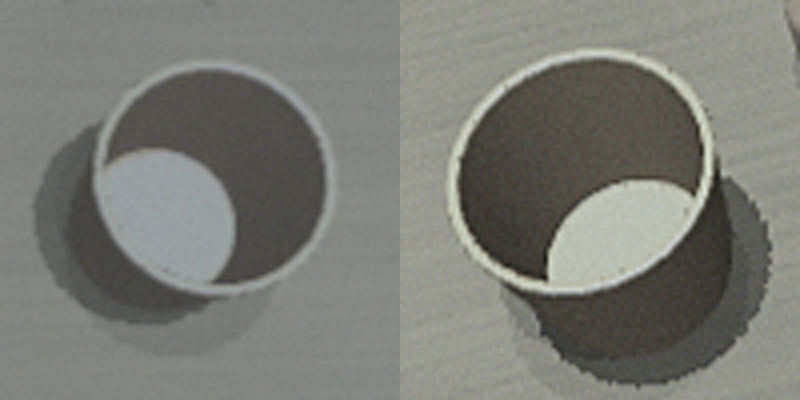

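```bash
cat >> h.py <<'E'
def plan(target,yaw,n,g):
    """rows from the measured pose to TCP target and tool-x yaw (deg)"""
    s=bot.get_obs(); p=np.array(s['eef_pos']); Rm=R.from_quat(s['tool_rot']).as_matrix()
    y0=np.degrees(np.arctan2(Rm[1,0],Rm[0,0])); dpsi=yaw-y0
    print('t',round(s['clock'],2),'p',p.round(4),'yaw',round(y0,1),'f',s['ft_force'].round(1),'w',round(s['grip_width'],4),'z',Rm[:,2].round(3),'j',s['joint_pos'].round(2))
    step=(np.array(target)-p)/n; out=[]
    for k in range(n):
        a=np.radians(y0+dpsi*k/n); c,sn=np.cos(a),np.sin(a)
        q=np.array([step[0]*c+step[1]*sn, step[0]*sn-step[1]*c, -step[2]])/.06
        out.append([g]+[float(x) for x in q.round(2)]+[float(round(-dpsi/n,1))])
    print(', '.join(str(x).strip('[]') for x in out), '| max mm/row',1e3*np.linalg.norm(step))
E
python3 - <<'E'
from h import *
import pickle
d=pickle.load(open('c0.pkl','rb'))
print('crock',tri(d['scene'],(200.6,302.9),d['top'],(463.6,209.5)))
plan([.6105,-.005,.29],77.8,14,1)
E
```

```text
crock (array([ 0.64529955, -0.27986973,  0.12318289]), np.float64(0.0019470007777973577))
t 0.15 p [ 0.21   -0.4533  0.2306] yaw -65.1 f [ 0.2  0.2 -0. ] w 0.0858 z [-0.001  0.001 -1.   ] j [-1.14  0.24  0.    1.34  0.    1.57]
1, -0.28, -0.66, -0.07, -10.2, 1, -0.16, -0.7, -0.07, -10.2, 1, -0.04, -0.71, -0.07, -10.2, 1, 0.09, -0.71, -0.07, -10.2, 1, 0.21, -0.68, -0.07, -10.2, 1, 0.33, -0.63, -0.07, -10.2, 1, 0.44, -0.56, -0.07, -10.2, 1, 0.53, -0.48, -0.07, -10.2, 1, 0.61, -0.38, -0.07, -10.2, 1, 0.67, -0.26, -0.07, -10.2, 1, 0.7, -0.14, -0.07, -10.2, 1, 0.72, -0.01, -0.07, -10.2, 1, 0.71, 0.11, -0.07, -10.2, 1, 0.68, 0.24, -0.07, -10.2 | max mm/row 43.14789373984939
```

Emit:
play_rows(
  deltas=[1, -0.28, -0.66, -0.07, -10.2, 1, -0.16, -0.7, -0.07, -10.2, 1, -0.04, -0.71, -0.07, -10.2, 1, 0.09, -0.71, -0.07, -10.2, 1, 0.21, -0.68, -0.07, -10.2, 1, 0.33, -0.63, -0.07, -10.2, 1, 0.44, -0.56, -0.07, -10.2, 1, 0.53, -0.48, -0.07, -10.2, 1, 0.61, -0.38, -0.07, -10.2, 1, 0.67, -0.26, -0.07, -10.2, 1, 0.7, -0.14, -0.07, -10.2, 1, 0.72, -0.01, -0.07, -10.2],
)

```text
clock: 1.65
eef_pos: [0.549, -0.049, 0.2786]
tool_rot: [0.862, 0.507, -0.002, -0.004]
ft_force: [0.7, -0.0, -0.7]
grip_width: 0.0854
```

```bash
python3 - <<'E'
from h import *
plan([.6105,-.005,.27],77.8,6,1)
E
```

```text
t 1.65 p [ 0.549  -0.049   0.2786] yaw 60.9 f [ 0.7 -0.  -0.7] w 0.0854 z [-0.007  0.005 -1.   ] j [-0.09  0.34  0.26  1.5   0.    0.42]
1, 0.19, 0.09, 0.02, -2.8, 1, 0.19, 0.1, 0.02, -2.8, 1, 0.18, 0.11, 0.02, -2.8, 1, 0.17, 0.12, 0.02, -2.8, 1, 0.17, 0.13, 0.02, -2.8, 1, 0.16, 0.13, 0.02, -2.8 | max mm/row 12.677789811149923
```

Emit:
play_rows(
  deltas=[1, 0.19, 0.09, 0.02, -2.8, 1, 0.19, 0.1, 0.02, -2.8, 1, 0.18, 0.11, 0.02, -2.8, 1, 0.17, 0.12, 0.02, -2.8, 1, 0.17, 0.13, 0.02, -2.8, 1, 0.16, 0.13, 0.02, -2.8, 1, 0, 0, 0, 0],
)

```text
clock: 2.52
eef_pos: [0.6139, -0.0015, 0.2683]
tool_rot: [0.773, 0.634, -0.003, -0.005]
ft_force: [-0.3, 0.3, -0.3]
grip_width: 0.0853
```

```bash
python3 - <<'E'
from h import *
c=cam('wrist','w1.png')
e=np.array([.598,-.002,.2236]);a=np.array([-.413,.0893,.906])
img=c['color'].copy()
for P in (e,e-.03*a,[.6475,-.0132,.170]):
    p=proj(c,[P])[0]; cv2.drawMarker(img,tuple(int(x) for x in p),(255,0,0),0,14,1)
cv2.imwrite('pics/w1.png',img)
hsv=cv2.cvtColor(c['color'],cv2.COLOR_BGR2HSV)
m=cv2.inRange(hsv,(8,90,60),(25,255,255)); print('wood px',cv2.countNonZero(m), proj(c,[e,e-.03*a]))
plan([.6105,-.005,.1775],77.8,4,1)
E
```

```text
wood px 3030 [[314.8468707  253.56113664]
 [315.19883115 259.02317258]]
t 2.58 p [ 0.6136 -0.0018  0.2684] yaw 78.7 f [-0.8  0.2 -0.5] w 0.0856 z [-0.011  0.005 -1.   ] j [-0.01  0.48  0.44  1.55  0.    0.19]
1, -0.02, -0.01, 0.38, 0.2, 1, -0.02, -0.01, 0.38, 0.2, 1, -0.02, -0.01, 0.38, 0.2, 1, -0.02, -0.01, 0.38, 0.2 | max mm/row 22.75566789706498
```

View pics/w1.png

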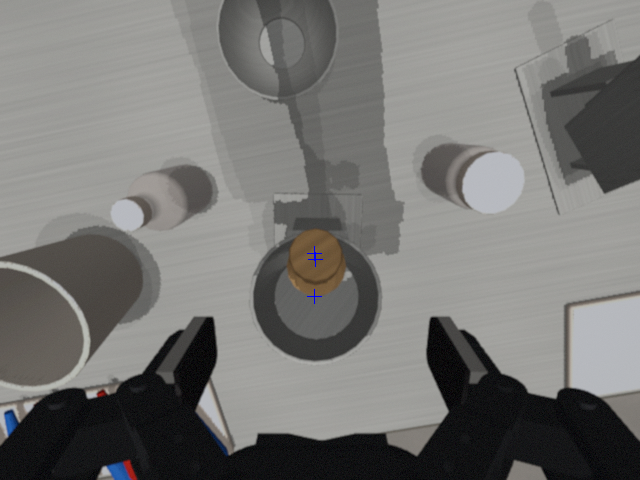

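Emit:
play_rows(
  deltas=[1, -0.02, -0.01, 0.38, 0.2, 1, -0.02, -0.01, 0.38, 0.2, 1, -0.02, -0.01, 0.38, 0.2, 1, -0.02, -0.01, 0.38, 0.2, 1, 0, 0, 0, 0, 0, 0, 0, 0, 0, 0, 0, 0, 0, 0, 0, 0, 0, 0, 0, 0, 0, 0, 0, 0, 0, 0, 0, 0, 0],
)

```text
clock: 3.82
eef_pos: [0.6093, -0.0091, 0.1803]
tool_rot: [0.78, 0.626, -0.0, -0.003]
ft_force: [0.8, -0.8, -1.1]
grip_width: 0.0288
```

```bash
python3 - <<'E'
from h import *
s=bot.get_obs(); a=np.array([-.413,.0893,.906])
plan(np.array(s['eef_pos'])+.17*a,77.8,8,0)
E
```

```text
t 3.83 p [ 0.6093 -0.0091  0.1803] yaw 77.5 f [ 0.8 -0.8 -1.1] w 0.0288 z [-0.004  0.004 -1.   ] j [-0.02  0.49  0.23  1.32  0.    0.2 ]
0, -0.0, -0.15, -0.32, -0.0, 0, -0.0, -0.15, -0.32, -0.0, 0, -0.0, -0.15, -0.32, -0.0, 0, -0.0, -0.15, -0.32, -0.0, 0, -0.0, -0.15, -0.32, -0.0, 0, -0.0, -0.15, -0.32, -0.0, 0, -0.0, -0.15, -0.32, -0.0, 0, -0.0, -0.15, -0.32, -0.0 | max mm/row 21.243406058189567
```

Emit:
play_rows(
  deltas=[0, 0, -0.13, -0.32, 0, 0, 0, -0.14, -0.32, 0, 0, 0, -0.15, -0.32, 0, 0, 0, -0.15, -0.32, 0, 0, 0, -0.15, -0.32, 0, 0, 0, -0.15, -0.32, 0, 0, 0, -0.15, -0.32, 0, 0, 0, -0.15, -0.32, 0, 0, 0, 0, 0, 0],
)

```text
clock: 4.95
eef_pos: [0.5337, 0.0069, 0.3479]
tool_rot: [0.78, 0.626, 0.001, -0.002]
ft_force: [1.0, 0.3, -2.8]
grip_width: 0.0287
```

```bash
python3 - <<'E'
from h import *
s=bot.get_obs(); print(s['eef_pos'],s['ft_force'],s['ft_torque'],s['grip_width'])
c=cam('scene');t=cam('top')
cv2.imwrite('pics/lift.png',np.vstack([cv2.resize(c['color'][100:340,200:460],(650,300*2))[:, :],]) )
a=cv2.resize(c['color'][110:310,220:420],(400,400));b=cv2.resize(t['color'][120:320,240:440],(400,400))
cv2.imwrite('pics/lift.png',np.hstack([a,b]))
E
```

```text
[0.53373266 0.0069042  0.34787629] [ 0.97657041  0.32551158 -2.78938694] [-0.04138501  0.0680114  -0.00511341] 0.028702462599688824
```

View pics/lift.png

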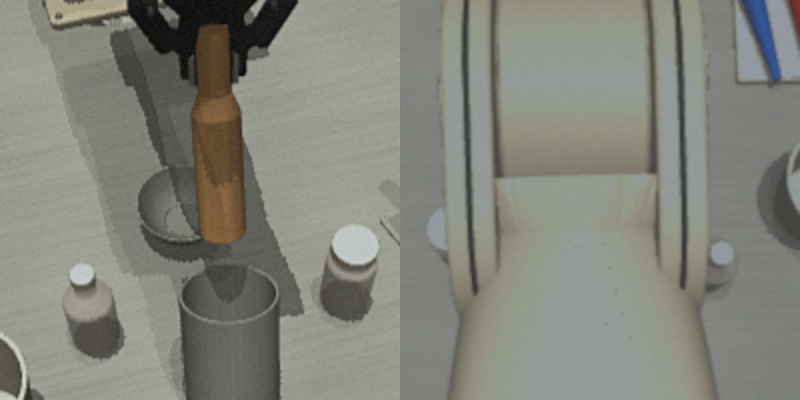

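```bash
python3 - <<'E'
from h import *
import pickle
c=pickle.load(open('c0.pkl','rb'))['scene']
G=np.array([.5337,.0069,.3669]);h=np.array([np.cos(np.radians(167.6)),np.sin(np.radians(167.6)),0]);z=np.array([0,0,1.])
for th in (0,10,15,20,25,30):
    t=np.radians(th);a=np.sin(t)*h+np.cos(t)*z;l=np.cos(t)*h-np.sin(t)*z
    print(th,((proj(c,[G-.171*a,G-.171*a-.022*l, G-.171*a+.022*l,G+.029*a])-[220,110])*2).round(0).tolist())
a=np.sin(np.radians(25))*h+np.cos(np.radians(25))*z
print(G-.171*a)
E
```

```text
0 [[214.0, 180.0], [215.0, 199.0], [212.0, 162.0], [212.0, 38.0]]
10 [[216.0, 204.0], [217.0, 220.0], [214.0, 188.0], [211.0, 34.0]]
15 [[217.0, 214.0], [218.0, 229.0], [215.0, 199.0], [211.0, 32.0]]
20 [[218.0, 224.0], [219.0, 238.0], [216.0, 210.0], [211.0, 30.0]]
25 [[219.0, 233.0], [220.0, 246.0], [217.0, 221.0], [211.0, 29.0]]
30 [[220.0, 241.0], [221.0, 252.0], [218.0, 230.0], [211.0, 28.0]]
[ 0.60428188 -0.00861843  0.21192137]
```

```bash
python3 - <<'E'
from h import *
plan([.5977,-.2696,.345],77.6,9,0)
E
```

```text
t 5.05 p [0.5337 0.0067 0.3454] yaw 77.5 f [ 0.6  0.2 -2.5] w 0.0289 z [-0.006  0.004 -1.   ] j [0.01 0.3  0.38 1.65 0.   0.23]
0, -0.47, 0.23, 0.0, -0.0, 0, -0.47, 0.23, 0.0, -0.0, 0, -0.47, 0.23, 0.0, -0.0, 0, -0.47, 0.23, 0.0, -0.0, 0, -0.47, 0.23, 0.0, -0.0, 0, -0.47, 0.23, 0.0, -0.0, 0, -0.47, 0.23, 0.0, -0.0, 0, -0.47, 0.23, 0.0, -0.0, 0, -0.47, 0.23, 0.0, -0.0 | max mm/row 31.516382197692685
```

Emit:
play_rows(
  deltas=[0, -0.2, 0.1, 0, 0, 0, -0.47, 0.23, 0, 0, 0, -0.47, 0.23, 0, 0, 0, -0.47, 0.23, 0, 0, 0, -0.47, 0.23, 0, 0, 0, -0.47, 0.23, 0, 0, 0, -0.47, 0.23, 0, 0, 0, -0.47, 0.23, 0, 0, 0, -0.47, 0.23, 0, 0, 0, -0.2, 0.1, 0, 0, 0, -0.05, 0.03, 0, 0, 0, 0, 0, 0, 0],
)

```text
clock: 6.55
eef_pos: [0.5992, -0.2867, 0.3239]
tool_rot: [0.782, 0.624, -0.01, -0.014]
ft_force: [0.3, -0.3, -2.1]
grip_width: 0.0289
```

```bash
python3 - <<'E'
from h import *
plan([.5977,-.2696,.30],77.6,3,0)
c=cam('scene');t=cam('top')
a=cv2.resize(c['color'][150:350,130:330],(400,400),interpolation=2);b=cv2.resize(t['color'][110:310,370:570],(400,400),interpolation=2)
cv2.imwrite('pics/ov.png',np.hstack([a,b]))
E
```

```text
t 6.55 p [ 0.5992 -0.2867  0.3239] yaw 77.2 f [ 0.3 -0.3 -2.1] w 0.0289 z [-0.034  0.009 -0.999] j [-0.44  0.65  0.87  1.83 -0.01 -0.22]
0, 0.09, -0.03, 0.13, -0.1, 0, 0.09, -0.03, 0.13, -0.1, 0, 0.09, -0.03, 0.13, -0.1 | max mm/row 9.822082829528219
```

View pics/ov.png

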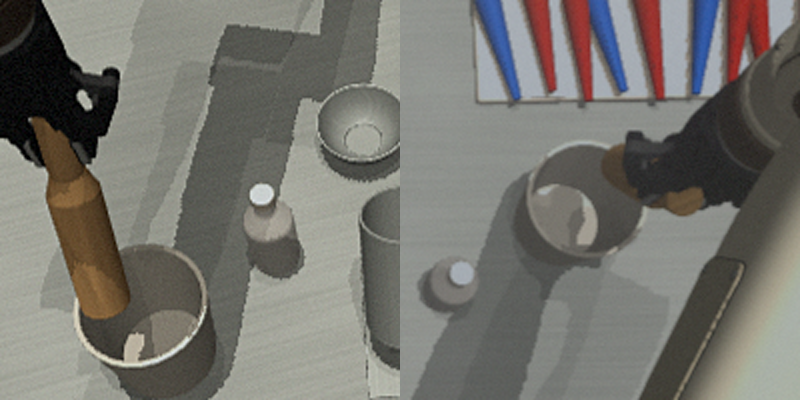

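```bash
python3 - <<'E'
from h import *
s=bot.get_obs(); Rm=R.from_quat(s['tool_rot']).as_matrix(); p=np.array(s['eef_pos'])
G=p-.019*Rm[:,2]; print(G)
import pickle; d=pickle.load(open('c0.pkl','rb'))
t=np.radians(22.5)
# lean dir in tool frame: -y ; up = -z
a=np.sin(t)*(-Rm[:,1])-np.cos(t)*Rm[:,2]; l=np.cos(t)*(-Rm[:,1])+np.sin(t)*Rm[:,2]
B=G-.171*a; print('a',a,'B',B)
ring=[B+.022*(np.cos(w)*l+np.sin(w)*Rm[:,0]) for w in np.linspace(0,6.28,9)[:-1]]
print('scene',((proj(d['scene'],[B]+ring)-[130,150])*2).round().tolist()); print('top',((proj(d['top'],[B]+ring)-[370,110])*2+[400,0]).round().tolist())
E
```

```text
[ 0.59981798 -0.28610676  0.34352927]
a [-0.34210446  0.0764352   0.93654802] B [ 0.65831784 -0.29917718  0.18337956]
scene [[106.0, 297.0], [110.0, 280.0], [126.0, 284.0], [130.0, 296.0], [120.0, 309.0], [101.0, 315.0], [85.0, 311.0], [81.0, 299.0], [91.0, 286.0]]
top [[622.0, 172.0], [616.0, 193.0], [602.0, 184.0], [600.0, 168.0], [610.0, 153.0], [627.0, 150.0], [641.0, 159.0], [644.0, 176.0], [633.0, 190.0]]
```

```bash
cat >> h.py <<'E'
def plan2(target,n,g):
    "pure translation in the measured tool axes"
    s=bot.get_obs(); p=np.array(s['eef_pos']); Rm=R.from_quat(s['tool_rot']).as_matrix()
    q=Rm.T@(np.array(target)-p)/.06/n
    print(n,'rows of',[g]+q.round(3).tolist(),'p',p.round(4),'f',s['ft_force'].round(1),'z',Rm[:,2].round(3),'yaw',np.degrees(np.arctan2(Rm[1,0],Rm[0,0])).round(1),'w',round(s['grip_width'],4),'t',round(s['clock'],2),'j',s['joint_pos'].round(2))
E
python3 - <<'E'
from h import *
plan2([.5994,-.270,.324],1,0)
plan2([.5994,-.270,.185],1,0)
E
```

```text
1 rows of [0, 0.26, -0.055, 0.011] p [ 0.5992 -0.2859  0.3245] f [ 0.2 -0.5 -1.7] z [-0.033  0.009 -0.999] yaw 77.2 w 0.0289 t 6.65 j [-0.44  0.65  0.87  1.83 -0.01 -0.22]
1 rows of [0, 0.257, 0.025, 2.327] p [ 0.5992 -0.2859  0.3245] f [ 0.2 -0.5 -1.7] z [-0.033  0.009 -0.999] yaw 77.2 w 0.0289 t 6.65 j [-0.44  0.65  0.87  1.83 -0.01 -0.22]
```

Emit:
play_rows(
  deltas=[0, 0.13, -0.02, 0, 0, 0, 0.13, -0.02, 0, 0, 0, 0, 0.01, 0.3, 0, 0, 0, 0.01, 0.4, 0, 0, 0, 0.01, 0.4, 0, 0, 0, 0.01, 0.4, 0, 0, 0, 0.01, 0.4, 0, 0, 0, 0.01, 0.3, 0, 0, 0, 0, 0, 0],
)

```text
clock: 7.78
eef_pos: [0.6015, -0.2584, 0.1948]
tool_rot: [0.778, 0.629, -0.008, -0.011]
ft_force: [-0.7, -0.2, -2.0]
grip_width: 0.0289
```

```bash
python3 - <<'E'
from h import *
plan2([.5994,-.270,.158],1,0)
c=cam('scene');t=cam('top')
a=cv2.resize(c['color'][150:350,130:330],(400,400),interpolation=2);b=cv2.resize(t['color'][110:310,370:570],(400,400),interpolation=2)
cv2.imwrite('pics/in.png',np.hstack([a,b]))
E
```

```text
1 rows of [0, -0.198, 0.022, 0.613] p [ 0.6015 -0.2584  0.1948] f [-0.7 -0.2 -2. ] z [-0.025  0.007 -1.   ] yaw 77.9 w 0.0289 t 7.78 j [-0.4   0.6   0.45  1.45 -0.   -0.19]
```

View pics/in.png

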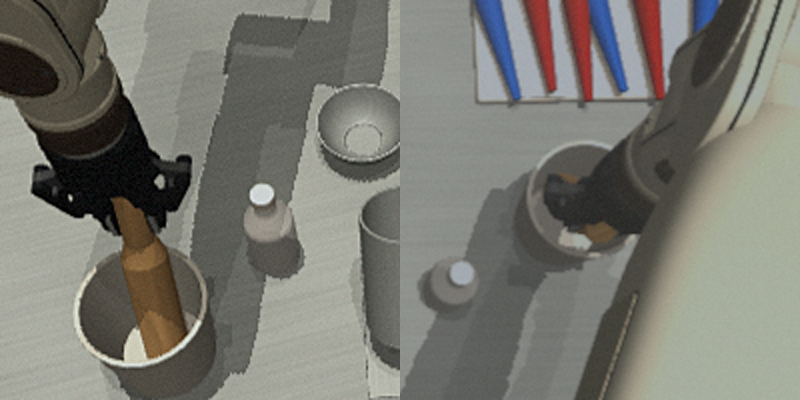

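Emit:
play_rows(
  deltas=[0, -0.1, 0.01, 0.1, 0, 0, -0.1, 0.01, 0.15, 0, 0, 0, 0, 0.15, 0, 0, 0, 0, 0.12, 0, 0, 0, 0, 0.05, 0, 0, 0, 0, 0, 0],
)

```text
clock: 8.62
eef_pos: [0.6016, -0.2725, 0.1628]
tool_rot: [0.778, 0.628, -0.006, -0.007]
ft_force: [-0.2, 0.4, -2.1]
grip_width: 0.0289
```

```bash
python3 - <<'E'
from h import *
plan2([.5994,-.270,.155],1,0)
E
```

```text
1 rows of [0, 0.033, -0.042, 0.131] p [ 0.6016 -0.2725  0.1628] f [-0.2  0.4 -2.1] z [-0.018  0.004 -1.   ] yaw 77.9 w 0.0289 t 8.62 j [-0.42  0.61  0.4   1.37 -0.   -0.21]
```

Emit:
play_rows(
  deltas=[0, 0, -0.01, 0.04, 0, 0, 0, -0.01, 0.04, 0, 0, 0, 0, 0.04, 0, 0, 0, 0, 0, 0],
)

```text
clock: 9.12
eef_pos: [0.6007, -0.2721, 0.1559]
tool_rot: [0.778, 0.629, -0.005, -0.006]
ft_force: [-0.1, -0.5, -2.0]
grip_width: 0.0292
```

Emit:
play_rows(
  deltas=[0, 0, 0, 0.04, 0, 0, 0, 0, 0, 0],
)

```text
clock: 9.38
eef_pos: [0.6007, -0.2721, 0.1535]
tool_rot: [0.778, 0.629, -0.005, -0.006]
ft_force: [0.2, 1.3, -2.2]
grip_width: 0.0291
```

Emit:
play_rows(
  deltas=[0, 0, 0, 0.04, 0, 0, 0, 0, 0, 0],
)

```text
clock: 9.62
eef_pos: [0.601, -0.2723, 0.1523]
tool_rot: [0.778, 0.629, -0.005, -0.005]
ft_force: [-1.4, -0.1, -1.7]
grip_width: 0.0288
```

Emit:
play_rows(
  deltas=[0, 0, 0, 0.04, 0, 0, 0, 0, 0, 0],
)

```text
clock: 9.88
eef_pos: [0.601, -0.2723, 0.1522]
tool_rot: [0.778, 0.629, -0.005, -0.005]
ft_force: [0.1, 0.1, -2.2]
grip_width: 0.0287
```

Emit:
play_rows(
  deltas=[0, 0, 0, 0.06, 0, 0, 0, 0, 0.03, 0, 0, 0, 0, 0, 0],
)

```text
clock: 10.25
eef_pos: [0.6011, -0.2724, 0.152]
tool_rot: [0.778, 0.629, -0.003, -0.003]
ft_force: [0.1, 0.2, -2.7]
grip_width: 0.0287
```

Emit:
play_rows(
  deltas=[0, 0, 0, 0.06, 0, 0, 0, 0, 0.03, 0, 0, 0, 0, 0, 0],
)

```text
clock: 10.62
eef_pos: [0.6013, -0.2725, 0.1517]
tool_rot: [0.778, 0.629, -0.002, -0.001]
ft_force: [-0.8, 0.8, -2.7]
grip_width: 0.029
```

Emit:
play_rows(
  deltas=[0, 0, 0, 0.08, 0],
)

```text
clock: 10.75
eef_pos: [0.6015, -0.2727, 0.1506]
tool_rot: [0.778, 0.629, -0.002, 0.001]
ft_force: [-10.6, 4.4, 30.8]
grip_width: 0.0285
```

```bash
python3 - <<'E'
from h import *
plan2([.6,-.272,.152],1,0); print(bot.get_obs()['ft_torque'])
c=cam('scene');t=cam('wrist')
a=cv2.resize(c['color'][180:350,130:300],(400,400),interpolation=2);b=cv2.resize(t['color'],(533,400))[:,60:460]
cv2.imwrite('pics/in2.png',np.hstack([a,b]))
E
```

```text
1 rows of [0, 0.006, -0.028, -0.023] p [ 0.6015 -0.2727  0.1506] f [-10.6   4.4  30.8] z [-0.002 -0.003 -1.   ] yaw 77.9 w 0.0285 t 10.75 j [-0.42  0.6   0.35  1.31 -0.   -0.21]
[1.11700963 2.28237535 0.12311113]
```

View pics/in2.png

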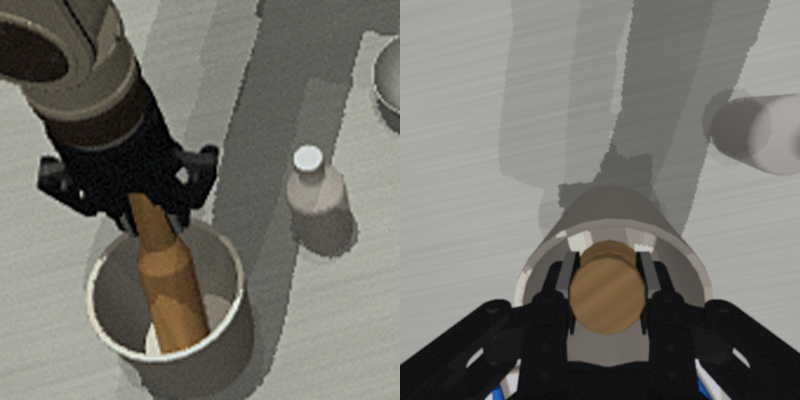

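Emit:
play_rows(
  deltas=[0, 0, 0, -0.02, 0, 0, 0, 0, 0, 0, 0.36, 0, 0, 0, 0, 0.4, 0, 0, 0, 0, 0.45, 0, 0, 0, 0, 0.6, 0, 0, 0, 0, 1, 0, 0, 0, 0, 1, 0, 0, 0, 0, 1, 0, 0, 0, 0],
)

```text
clock: 11.98
eef_pos: [0.6024, -0.2731, 0.1493]
tool_rot: [0.778, 0.629, -0.002, 0.001]
ft_force: [0.4, 0.4, -0.2]
grip_width: 0.0855
```

Emit:
play_rows(
  deltas=[1, 0, 0, -0.3, 0, 1, 0, 0, -0.4, 0, 1, 0, 0, -0.5, 0, 1, 0, 0, -0.4, 0, 1, 0, 0, -0.2, 0, 1, 0, 0, 0, 0],
)

```text
clock: 12.72
eef_pos: [0.602, -0.2725, 0.2594]
tool_rot: [0.778, 0.629, -0.002, -0.0]
ft_force: [-0.6, -0.1, -0.6]
grip_width: 0.0849
```

```bash
python3 - <<'E'
from h import *
c=cam('scene');t=cam('top')
a=cv2.resize(c['color'][180:350,130:300],(400,400),interpolation=2);b=cv2.resize(t['color'][110:310,370:570],(400,400),interpolation=2)
cv2.imwrite('pics/stood.png',np.hstack([a,b]))
h=cv2.cvtColor(c['color'],cv2.COLOR_BGR2HSV);m=cv2.inRange(h,(8,90,60),(25,255,255));m[:180]=0;m[350:]=0;m[:,:130]=0;m[:,300:]=0
ys,xs=np.nonzero(m);print(len(xs),xs.min(),xs.max(),ys.min(),ys.max(), [xs[ys==y].mean().round(1) for y in range(ys.min(),ys.max(),8) if (ys==y).any()])
plan([.47,.0,.33],95,12,1)
E
```

```text
1509 185 218 250 329 [np.float64(194.0), np.float64(193.0), np.float64(195.0), np.float64(197.1), np.float64(200.0), np.float64(200.5), np.float64(202.0), np.float64(203.5), np.float64(206.0), np.float64(207.5)]
t 12.82 p [ 0.6014 -0.2722  0.2577] yaw 77.9 f [ 0.5 -0.9 -1. ] w 0.0853 z [-0.006 -0.001 -1.   ] j [-0.42  0.58  0.59  1.58 -0.   -0.21]
1, 0.33, -0.26, -0.1, -1.4, 1, 0.34, -0.25, -0.1, -1.4, 1, 0.34, -0.24, -0.1, -1.4, 1, 0.35, -0.23, -0.1, -1.4, 1, 0.36, -0.22, -0.1, -1.4, 1, 0.36, -0.21, -0.1, -1.4, 1, 0.37, -0.21, -0.1, -1.4, 1, 0.37, -0.2, -0.1, -1.4, 1, 0.38, -0.19, -0.1, -1.4, 1, 0.38, -0.18, -0.1, -1.4, 1, 0.38, -0.17, -0.1, -1.4, 1, 0.39, -0.16, -0.1, -1.4 | max mm/row 25.900965222756646
```

View pics/stood.png

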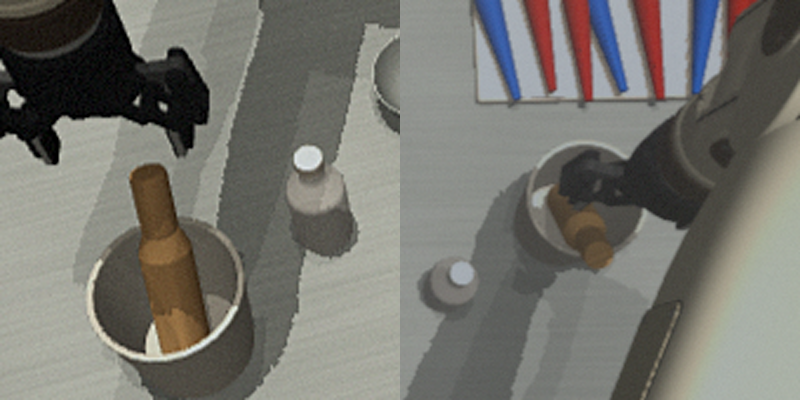

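```bash
python3 - <<'E'
from h import *
plan([.509,.269,.32],105.5,15,1)
E
```

```text
t 12.82 p [ 0.6014 -0.2722  0.2577] yaw 77.9 f [ 0.5 -0.9 -1. ] w 0.0853 z [-0.006 -0.001 -1.   ] j [-0.42  0.58  0.59  1.58 -0.   -0.21]
1, 0.57, -0.23, -0.07, -1.8, 1, 0.57, -0.21, -0.07, -1.8, 1, 0.58, -0.19, -0.07, -1.8, 1, 0.59, -0.17, -0.07, -1.8, 1, 0.59, -0.15, -0.07, -1.8, 1, 0.6, -0.13, -0.07, -1.8, 1, 0.6, -0.11, -0.07, -1.8, 1, 0.6, -0.09, -0.07, -1.8, 1, 0.61, -0.08, -0.07, -1.8, 1, 0.61, -0.06, -0.07, -1.8, 1, 0.61, -0.04, -0.07, -1.8, 1, 0.61, -0.02, -0.07, -1.8, 1, 0.61, 0.0, -0.07, -1.8, 1, 0.61, 0.02, -0.07, -1.8, 1, 0.61, 0.04, -0.07, -1.8 | max mm/row 36.83888706201527
```

Emit:
play_rows(
  deltas=[1, 0.3, -0.23, -0.1, -1.8, 1, 0.57, -0.23, -0.1, -1.8, 1, 0.57, -0.21, -0.07, -1.8, 1, 0.58, -0.19, -0.07, -1.8, 1, 0.59, -0.17, -0.07, -1.8, 1, 0.59, -0.15, -0.07, -1.8, 1, 0.6, -0.13, -0.07, -1.8, 1, 0.6, -0.11, -0.07, -1.8, 1, 0.6, -0.09, -0.07, -1.8, 1, 0.61, -0.08, -0.07, -1.8, 1, 0.61, -0.06, -0.07, -1.8, 1, 0.61, -0.04, -0.07, -1.8],
)

```text
clock: 14.32
eef_pos: [0.5015, 0.1539, 0.296]
tool_rot: [0.644, 0.765, -0.012, -0.015]
ft_force: [0.1, 0.1, -0.3]
grip_width: 0.0855
```

```bash
python3 - <<'E'
from h import *
plan([.509,.269,.31],105.5,5,1)
E
```

```text
t 14.32 p [0.5015 0.1539 0.296 ] yaw 99.9 f [ 0.1  0.1 -0.3] w 0.0855 z [-0.038  0.002 -0.999] j [0.29 0.3  0.26 1.56 0.01 0.12]
1, 0.37, 0.09, -0.05, -1.1, 1, 0.37, 0.1, -0.05, -1.1, 1, 0.37, 0.1, -0.05, -1.1, 1, 0.37, 0.11, -0.05, -1.1, 1, 0.37, 0.12, -0.05, -1.1 | max mm/row 23.233598261761653
```

Emit:
play_rows(
  deltas=[1, 0.37, 0.09, -0.05, -1.1, 1, 0.37, 0.1, -0.05, -1.1, 1, 0.37, 0.1, -0.05, -1.1, 1, 0.37, 0.11, -0.05, -1.1, 1, 0.3, 0.12, -0.05, -1.1, 1, 0, 0, 0, 0, 1, 0, 0, 0, 0],
)

```text
clock: 15.2
eef_pos: [0.5056, 0.2694, 0.3014]
tool_rot: [0.603, 0.797, -0.019, -0.02]
ft_force: [-0.0, -0.6, 0.1]
grip_width: 0.0849
```

```bash
python3 - <<'E'
from h import *
c=cam('wrist'); img=c['color'].copy()
e=np.array([.4986,.2656,.2585]);a=np.array([-.407,-.113,.906])
for P in (e,e-.025*a,[.5562,.2819,.1521]):
    p=proj(c,[P])[0]; print(p); cv2.drawMarker(img,tuple(int(x) for x in p),(255,0,0),0,14,1)
cv2.imwrite('pics/w2.png',img)
plan([.509,.269,.26],105.5,3,1)
E
```

```text
[317.6417362  271.17753472]
[317.58022253 275.54340185]
[317.75635511 296.83787067]
t 15.25 p [0.5056 0.2693 0.3013] yaw 105.8 f [ 0.6  0.2 -0.5] w 0.0853 z [-0.054 -0.006 -0.999] j [0.48 0.42 0.44 1.64 0.02 0.2 ]
1, -0.01, 0.02, 0.23, 0.1, 1, -0.01, 0.02, 0.23, 0.1, 1, -0.01, 0.02, 0.23, 0.1 | max mm/row 13.828204466437757
```

View pics/w2.png

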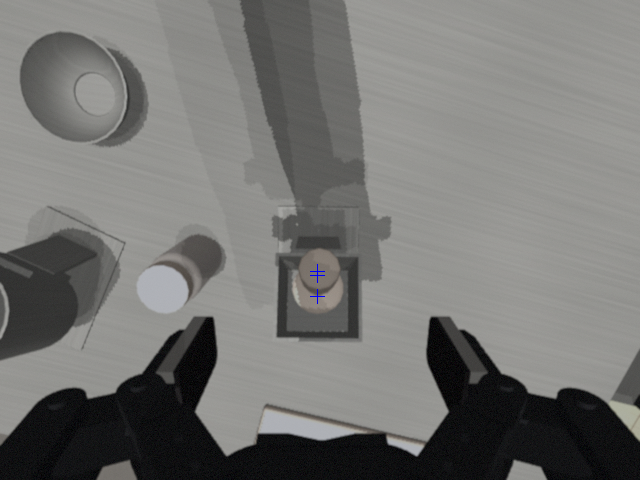

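Emit:
play_rows(
  deltas=[1, 0, 0.02, 0.3, 0, 1, 0, 0.02, 0.4, 0, 1, 0, 0.02, 0.4, 0, 1, 0, 0, 0.25, 0, 1, 0, 0, 0, 0],
)

```text
clock: 15.88
eef_pos: [0.5046, 0.2646, 0.2182]
tool_rot: [0.606, 0.795, -0.019, -0.02]
ft_force: [-0.4, -0.0, -0.8]
grip_width: 0.0853
```

```bash
python3 - <<'E'
from h import *
plan2([.508,.269,.216],1,1)
E
```

```text
1 rows of [1, 0.055, 0.076, 0.033] p [0.5046 0.2646 0.2182] f [-0.4 -0.  -0.8] z [-0.054 -0.006 -0.999] yaw 105.4 w 0.0853 t 15.88 j [0.47 0.43 0.24 1.43 0.02 0.2 ]
```

Emit:
play_rows(
  deltas=[1, 0.06, 0.08, 0.04, 0, 1, 0, 0, 0, 0, 0, 0, 0, 0, 0, 0, 0, 0, 0, 0, 0, 0, 0, 0, 0, 0, 0, 0, 0, 0, 0, 0, 0, 0, 0, 0, 0, 0, 0, 0],
)

```text
clock: 16.88
eef_pos: [0.5098, 0.2694, 0.2186]
tool_rot: [0.606, 0.795, -0.017, -0.018]
ft_force: [0.6, -0.0, 0.9]
grip_width: 0.0228
```

```bash
python3 - <<'E'
from h import *
s=bot.get_obs(); a=np.array([-.407,-.113,.906])
plan2(np.array(s['eef_pos'])+.15*a,8,0)
E
```

```text
8 rows of [0, 0.002, -0.146, -0.276] p [0.5098 0.2694 0.2186] f [ 0.6 -0.   0.9] z [-0.049 -0.005 -0.999] yaw 105.3 w 0.0228 t 16.88 j [0.48 0.44 0.25 1.43 0.02 0.21]
```

Emit:
play_rows(
  deltas=[0, 0, -0.12, -0.28, 0, 0, 0, -0.14, -0.28, 0, 0, 0, -0.15, -0.28, 0, 0, 0, -0.15, -0.28, 0, 0, 0, -0.15, -0.28, 0, 0, 0, -0.15, -0.28, 0, 0, 0, -0.15, -0.28, 0, 0, 0, -0.15, -0.28, 0, 0, 0, -0.15, -0.28, 0, 0, 0, 0, 0, 0],
)

```text
clock: 18.12
eef_pos: [0.4334, 0.2474, 0.3901]
tool_rot: [0.606, 0.795, -0.013, -0.018]
ft_force: [0.3, 0.8, -1.7]
grip_width: 0.0224
```

```bash
cat >> h.py <<'E'
ab=None
def brush_axis_tool():
    "brush axis in tool frame from holder pose at grasp"
    Rg=R.from_quat([.606,.795,-.017,-.018]).as_matrix(); return Rg.T@(np.array([-.407,-.113,.906])/np.linalg.norm([-.407,-.113,.906]))
def tip():
    s=bot.get_obs(); Rm=R.from_quat(s['tool_rot']).as_matrix(); p=np.array(s['eef_pos'])
    G=p-.019*Rm[:,2]; a=Rm@brush_axis_tool(); return G-LG*a,a
LG=.205
# check the length by the brush end measured in the holder
E
python3 - <<'E'
from h import *
T,a=tip(); s=bot.get_obs(); print('tip',T,'a',a,s['ft_force'],s['grip_width'])
c=cam('scene')
h=cv2.cvtColor(c['color'],cv2.COLOR_BGR2HSV)
print(proj(c,[T,T+.075*a,T+.17*a]).round(1).tolist())
g=c['color'][100:300,380:540]; cv2.imwrite('pics/br.png',cv2.resize(g,None,fx=3,fy=3,interpolation=2))
# bright head extents
v=h[...,2];sat=h[...,1]
m=((v>165)&(sat<70)).astype(np.uint8);m[:100]=0;m[300:]=0;m[:,:380]=0;m[:,540:]=0
n,l,st,ce=cv2.connectedComponentsWithStats(m); print([ (st[i].tolist(),ce[i].round(1).tolist()) for i in range(1,n) if st[i][4]>60])
E
```

```text
tip [0.51854965 0.27167524 0.2237316 ] a [-0.41099216 -0.1184317   0.90391337] [ 0.2669031   0.75147611 -1.71983207] 0.022405874243057153
[[449.7, 155.7], [446.3, 121.9], [441.5, 74.3]]
[([386, 222, 24, 20, 360], [397.4, 231.7])]
```

```bash
python3 - <<'E'
from h import *
import pickle
c=cam('scene')['color'].astype(int); b=pickle.load(open('c0.pkl','rb'))['scene']['color'].astype(int)
print(c[110:172:6,449].tolist()); print(b[110:172:6,449].tolist())
m=((c[...,2]-c[...,0])-(b[...,2]-b[...,0]))
for y in range(90,176,5):
    print(y,[int(x) for x in m[y,420:484:3]], [int(x) for x in (c-b).sum(2)[y,420:484:3]])
E
```

```text
[[138, 147, 146], [138, 149, 146], [94, 109, 116], [102, 116, 125], [101, 115, 121], [100, 110, 120], [74, 82, 89], [123, 137, 146], [73, 85, 97], [139, 150, 151], [144, 155, 154]]
[[136, 149, 147], [142, 151, 149], [135, 146, 140], [139, 151, 148], [136, 146, 145], [143, 160, 163], [122, 137, 147], [118, 137, 145], [117, 135, 143], [118, 132, 141], [115, 130, 139]]
90 [-1, -3, 2, 1, -5, -1, 3, 13, 13, 0, -1, 5, 0, 0, 0, 3, -1, -1, 0, -7, 2, 0] [7, 4, 0, -16, -1, -9, -222, -153, -143, 16, -4, -25, -10, -13, -9, 7, -8, 9, 3, 17, -11, 9]
95 [-3, -3, 4, 4, 1, 1, 7, 11, 13, 1, 4, -3, 0, -4, 3, 0, -1, -1, 9, -2, 0, -3] [-6, -2, -6, 0, -7, -13, -216, -158, -109, -4, 4, -20, 9, 8, -9, -3, -3, -13, 6, -6, 12, 6]
100 [1, -1, 4, 3, 0, 2, 0, 6, 10, 4, 1, 8, -1, -5, 3, 2, 6, 1, 2, 2, -4, 1] [0, -18, 6, 7, 0, -4, -121, -159, -114, -67, -8, 4, 12, -13, 5, -2, -7, -10, -3, -1, 22, 8]
105 [-2, 3, -1, -1, -3, -2, 1, 9, 10, 8, -4, 0, -3, -1, -2, 1, 1, -3, -1, -2, 1, -6] [3, -7, 5, -2, 8, -18, 12, -165, -113, -124, 1, -13, -1, -24, 5, 6, -12, -5, -11, 4, -5, 1]
110 [0, 0, -2, 3, 5, 0, 0, 4, 11, 12, -3,
[... 1712 characters left out ...]
, -8, -9]
160 [2, 6, 0, 0, -1, 1, 2, 10, 8, -11, -25, -12, -1, -9, 0, -1, 0, 1, 3, -1, 1, -1] [-14, 0, -10, 13, 0, 6, 11, 35, 198, 57, 39, 10, -2, -18, 14, -1, 12, 5, 5, -13, 13, 8]
165 [-1, -1, -1, 0, -6, 3, -1, 0, -1, -13, -11, -3, -1, -6, -2, 2, -3, -1, -2, -1, -3, 2] [14, 8, -4, -9, 3, 0, -14, 4, 88, 86, 121, 20, -6, 2, -23, -25, -15, -4, 9, 3, 9, 6]
170 [1, 2, 1, -4, -2, -1, 2, -5, 5, -13, -18, -10, 2, 0, 0, 0, 0, -1, -1, 3, -1, 1] [-15, 18, 3, -2, 9, 14, -4, 2, -17, 176, 18, 63, -17, -1, -12, -2, 9, 12, -4, -2, -3, 6]
175 [-1, 1, 6, 0, 0, -1, 1, -3, 4, -6, -13, -19, 3, 1, 0, 0, 3, 1, -2, 2, -5, 6] [25, -12, 3, -18, 11, -33, -7, -4, 4, 191, 46, 56, -6, 3, 5, -4, -5, 16, 6, -19, 27, -15]
```

```bash
cat >> h.py <<'E'
AC=np.array([-.413,.0893,.906]); M=np.array([.6475,-.0132,.170])
def tcp_for(depth_out,yaw):
    "TCP for brush tip at M+depth_out*AC with the present tool tilt turned to yaw"
    s=bot.get_obs(); Rm=R.from_quat(s['tool_rot']).as_matrix()
    y0=np.degrees(np.arctan2(Rm[1,0],Rm[0,0])); R2=Rm@R.from_euler('z',y0-yaw,degrees=True).as_matrix()
    a=R2@brush_axis_tool(); return M+depth_out*AC+LG*a+.019*R2[:,2],a
E
python3 - <<'E'
from h import *
t,a=tcp_for(.06,77.8); print(t,a); plan(t,77.8,11,0)
E
```

```text
[0.53736977 0.01375969 0.39092447] [-0.41193233  0.1054912   0.90508749]
t 18.23 p [0.4337 0.2473 0.3879] yaw 105.4 f [ 0.1  0.  -0.9] w 0.0229 z [-0.048 -0.001 -0.999] j [0.5  0.27 0.45 1.79 0.02 0.24]
0, -0.38, 0.06, -0.0, 2.5, 0, -0.38, 0.07, -0.0, 2.5, 0, -0.38, 0.09, -0.0, 2.5, 0, -0.37, 0.11, -0.0, 2.5, 0, -0.37, 0.12, -0.0, 2.5, 0, -0.36, 0.14, -0.0, 2.5, 0, -0.35, 0.16, -0.0, 2.5, 0, -0.35, 0.17, -0.0, 2.5, 0, -0.34, 0.19, -0.0, 2.5, 0, -0.33, 0.2, -0.0, 2.5, 0, -0.32, 0.21, -0.0, 2.5 | max mm/row 23.233027741514828
```

Emit:
play_rows(
  deltas=[0, -0.38, 0.06, -0.02, 2.4, 0, -0.38, 0.07, -0.02, 2.4, 0, -0.38, 0.09, -0.02, 2.4, 0, -0.37, 0.11, -0.02, 2.4, 0, -0.37, 0.12, -0.02, 2.4, 0, -0.36, 0.14, -0.02, 2.4, 0, -0.35, 0.16, -0.02, 2.4, 0, -0.35, 0.17, -0.02, 2.4, 0, -0.34, 0.19, -0.02, 2.4, 0, -0.33, 0.2, -0.02, 2.4, 0, -0.2, 0.21, -0.02, 2.4, 0, 0, 0, 0, 0],
)

```text
clock: 19.73
eef_pos: [0.5419, 0.0143, 0.3817]
tool_rot: [0.776, 0.63, -0.03, -0.021]
ft_force: [0.8, 0.3, -1.2]
grip_width: 0.0224
```

```bash
python3 - <<'E'
from h import *
t,a=tcp_for(.06,79); print(t,a,tip()); plan(t,79,3,0)
t2,_=tcp_for(.02,79); print('then to .02');plan(t2,79,1,0)
E
```

```text
[0.54131014 0.01259095 0.39303113] [-0.39031056  0.1001778   0.91521695] (array([ 0.62303516, -0.00745668,  0.2130241 ]), array([-0.38892226,  0.10662597,  0.91507944]))
t 19.73 p [0.5419 0.0143 0.3817] yaw 78.2 f [ 0.8  0.3 -1.2] w 0.0224 z [-0.073 -0.005 -0.997] j [ 0.03  0.4   0.61  1.86 -0.    0.24]
0, -0.01, -0.0, -0.06, -0.3, 0, -0.01, -0.0, -0.06, -0.3, 0, -0.01, -0.0, -0.06, -0.3 | max mm/row 3.8357503923117555
then to .02
t 19.73 p [0.5419 0.0143 0.3817] yaw 78.2 f [ 0.8  0.3 -1.2] w 0.0224 z [-0.073 -0.005 -0.997] j [ 0.03  0.4   0.61  1.86 -0.    0.24]
0, -0.03, 0.28, 0.41, -0.8 | max mm/row 30.002246354989065
```

```bash
python3 - <<'E'
from h import *
for d in (0,-.05):
    t,a=tcp_for(d,79); plan2(t,5,0)
E
```

```text
5 rows of [0, -0.004, 0.094, 0.137] p [0.5419 0.0143 0.3817] f [ 0.8  0.3 -1.2] z [-0.073 -0.005 -0.997] yaw 78.2 w 0.0224 t 19.73 j [ 0.03  0.4   0.61  1.86 -0.    0.24]
5 rows of [0, -0.001, 0.175, 0.283] p [0.5419 0.0143 0.3817] f [ 0.8  0.3 -1.2] z [-0.073 -0.005 -0.997] yaw 78.2 w 0.0224 t 19.73 j [ 0.03  0.4   0.61  1.86 -0.    0.24]
```

Emit:
play_rows(
  deltas=[0, 0, 0.11, 0.13, 0, 0, 0, 0.11, 0.14, 0, 0, 0, 0.1, 0.14, 0, 0, 0, 0.1, 0.14, 0, 0, 0, 0.1, 0.14, 0, 0, 0, 0.08, 0.14, 0, 0, 0, 0.08, 0.14, 0, 0, 0, 0, 0, 0],
)

```text
clock: 20.72
eef_pos: [0.579, 0.0076, 0.3149]
tool_rot: [0.775, 0.631, -0.031, -0.022]
ft_force: [0.0, -0.6, -0.6]
grip_width: 0.0228
```

```bash
cat >> h.py <<'E'
def rep():
    T,a=tip(); v=T-M; d=v@AC/np.linalg.norm(AC); perp=v-d*AC/np.linalg.norm(AC)
    lat=np.array([.211,.977,0]); low=np.cross(lat,AC)
    print('out',round(d,4),'lat',round(perp@lat,4),'low',round(perp@low,4),'|perp|',np.linalg.norm(perp).round(4),'tilt',np.degrees(np.arccos(a[2])).round(1))
E
python3 - <<'E'
from h import *
rep()
for d in (-.09,-.12):
    t,a=tcp_for(d,79); plan2(t,5,0)
E
```

```text
out -0.0268 lat 0.0022 low 0.0007 |perp| 0.0023 tilt 23.6
5 rows of [0, -0.008, 0.101, 0.185] p [0.579  0.0076 0.3149] f [ 0.  -0.6 -0.6] z [-0.077 -0.005 -0.997] yaw 78.4 w 0.0228 t 20.73 j [ 0.02  0.46  0.54  1.72 -0.    0.22]
5 rows of [0, -0.006, 0.15, 0.272] p [0.579  0.0076 0.3149] f [ 0.  -0.6 -0.6] z [-0.077 -0.005 -0.997] yaw 78.4 w 0.0228 t 20.73 j [ 0.02  0.46  0.54  1.72 -0.    0.22]
```

Emit:
play_rows(
  deltas=[0, 0, 0.15, 0.26, 0, 0, 0, 0.15, 0.26, 0, 0, 0, 0.15, 0.26, 0, 0, 0, 0.14, 0.26, 0, 0, 0, 0.07, 0.14, 0, 0, 0, 0, 0, 0],
)

```text
clock: 21.48
eef_pos: [0.6143, -0.0015, 0.235]
tool_rot: [0.775, 0.631, -0.032, -0.023]
ft_force: [-0.3, -0.1, -1.7]
grip_width: 0.0223
```

```bash
python3 - <<'E'
from h import *
rep()
t,a=tcp_for(-.13,79); plan2(t,1,0)
E
```

```text
out -0.1147 lat 0.0007 low -0.0004 |perp| 0.0008 tilt 23.5
1 rows of [0, -0.024, 0.13, 0.219] p [ 0.6143 -0.0015  0.235 ] f [-0.3 -0.1 -1.7] z [-0.078 -0.005 -0.997] yaw 78.4 w 0.0223 t 21.48 j [-0.    0.54  0.46  1.57 -0.    0.2 ]
```

Emit:
play_rows(
  deltas=[0, 0, 0.04, 0.06, 0, 0, 0, 0.04, 0.06, 0, 0, 0, 0.03, 0.06, 0, 0, 0, 0.03, 0.06, 0],
)

```text
clock: 21.98
eef_pos: [0.6205, -0.0028, 0.2251]
tool_rot: [0.774, 0.631, -0.031, -0.022]
ft_force: [-12.4, 1.4, 22.7]
grip_width: 0.0225
```

Emit:
play_rows(
  deltas=[0, 0, 0.03, 0.06, 0, 0, 0, 0.03, 0.06, 0],
)

```text
clock: 22.22
eef_pos: [0.6208, -0.003, 0.2254]
tool_rot: [0.774, 0.632, -0.029, -0.022]
ft_force: [-7.5, 0.4, 12.0]
grip_width: 0.0228
```

```bash
python3 - <<'E'
from h import *
rep(); plan2(M,1,0)
E
```

```text
out -0.1262 lat 0.001 low 0.0025 |perp| 0.0027 tilt 23.7
1 rows of [0, -0.061, 0.534, 0.889] p [ 0.6208 -0.003   0.2254] f [-7.5  0.4 12. ] z [-0.073 -0.003 -0.997] yaw 78.4 w 0.0228 t 22.23 j [-0.    0.56  0.46  1.55 -0.    0.2 ]
```

Emit:
play_rows(
  deltas=[0, 0, -0.08, -0.14, 0, 0, 0, -0.15, -0.26, 0, 0, 0, -0.15, -0.26, 0, 0, 0, -0.15, -0.26, 0, 0, 0, -0.14, -0.26, 0, 0, 0, 0, 0, 0],
)

```text
clock: 22.98
eef_pos: [0.5852, 0.0061, 0.3062]
tool_rot: [0.774, 0.632, -0.027, -0.02]
ft_force: [0.8, -0.4, -1.6]
grip_width: 0.0224
```

```bash
python3 - <<'E'
from h import *
rep(); t,a=tcp_for(-.117,79); plan2(t,5,0)
E
```

```text
out -0.0374 lat 0.0026 low 0.0044 |perp| 0.0051 tilt 24.0
5 rows of [0, -0.009, 0.115, 0.239] p [0.5852 0.0061 0.3062] f [ 0.8 -0.4 -1.6] z [-0.068 -0.003 -0.998] yaw 78.5 w 0.0224 t 22.98 j [ 0.01  0.47  0.52  1.69 -0.    0.21]
```

Emit:
play_rows(
  deltas=[0, -0.01, 0.12, 0.24, 0, 0, -0.01, 0.12, 0.24, 0, 0, 0, 0.12, 0.24, 0, 0, 0, 0.12, 0.24, 0, 0, 0, 0.1, 0.2, 0, 0, 0, 0.03, 0.06, 0, 0, 0, 0.03, 0.06, 0, 0, 0, 0.03, 0.06, 0],
)

```text
clock: 23.98
eef_pos: [0.6157, -0.0037, 0.2231]
tool_rot: [0.774, 0.632, -0.03, -0.023]
ft_force: [-8.2, 1.3, 15.6]
grip_width: 0.0227
```

```bash
python3 - <<'E'
from h import *
rep(); plan2(M,1,0)
E
```

```text
out -0.1262 lat -0.0006 low -0.0032 |perp| 0.0033 tilt 23.6
1 rows of [0, -0.034, 0.614, 0.843] p [ 0.6157 -0.0037  0.2231] f [-8.2  1.3 15.6] z [-0.075 -0.002 -0.997] yaw 78.5 w 0.0227 t 23.98 j [-0.01  0.55  0.44  1.54 -0.    0.2 ]
```

Emit:
play_rows(
  deltas=[0, 0, -0.08, -0.14, 0, 0, 0, -0.15, -0.26, 0, 0, 0, -0.14, -0.26, 0, 0, 0, -0.14, -0.26, 0, 0, 0, -0.12, -0.26, 0, 0, 0, 0, 0, 0],
)

```text
clock: 24.72
eef_pos: [0.5828, 0.0046, 0.3024]
tool_rot: [0.774, 0.632, -0.028, -0.022]
ft_force: [0.0, 0.3, -2.1]
grip_width: 0.0226
```

```bash
python3 - <<'E'
from h import *
rep(); t,a=tcp_for(-.117,79); plan2(t,5,0)
E
```

```text
out -0.04 lat 0.0008 low 0.0002 |perp| 0.0008 tilt 23.8
5 rows of [0, -0.003, 0.124, 0.225] p [0.5828 0.0046 0.3024] f [ 0.   0.3 -2.1] z [-0.072 -0.002 -0.997] yaw 78.5 w 0.0226 t 24.73 j [ 0.01  0.46  0.51  1.68 -0.    0.21]
```

Emit:
play_rows(
  deltas=[0, 0, 0.13, 0.23, 0, 0, 0, 0.13, 0.23, 0, 0, 0, 0.13, 0.23, 0, 0, 0, 0.12, 0.22, 0, 0, 0, 0.11, 0.2, 0, 0, 0, 0.03, 0.06, 0, 0, 0, 0.03, 0.06, 0, 0, 0, 0.03, 0.06, 0],
)

```text
clock: 25.72
eef_pos: [0.6161, -0.0042, 0.2233]
tool_rot: [0.774, 0.632, -0.03, -0.025]
ft_force: [-9.2, 1.0, 15.3]
grip_width: 0.0226
```

```bash
python3 - <<'E'
from h import *
rep(); plan2(M,1,0); t,a=tcp_for(.07,79); plan2(t,9,0)
E
```

```text
out -0.1262 lat -0.0007 low -0.0033 |perp| 0.0034 tilt 23.5
1 rows of [0, -0.029, 0.61, 0.845] p [ 0.6161 -0.0042  0.2233] f [-9.2  1.  15.3] z [-0.078  0.    -0.997] yaw 78.5 w 0.0226 t 25.73 j [-0.01  0.55  0.44  1.54 -0.    0.2 ]
9 rows of [0, -0.004, -0.173, -0.32] p [ 0.6161 -0.0042  0.2233] f [-9.2  1.  15.3] z [-0.078  0.    -0.997] yaw 78.5 w 0.0226 t 25.73 j [-0.01  0.55  0.44  1.54 -0.    0.2 ]
```

Emit:
play_rows(
  deltas=[0, 0, -0.1, -0.16, 0, 0, 0, -0.16, -0.32, 0, 0, 0, -0.17, -0.32, 0, 0, 0, -0.17, -0.32, 0, 0, 0, -0.17, -0.32, 0, 0, 0, -0.17, -0.32, 0, 0, 0, -0.17, -0.32, 0, 0, 0, -0.17, -0.32, 0, 0, 0, -0.17, -0.32, 0, 0, 0, -0.1, -0.2, 0, 0, 0, 0, 0, 0],
)

```text
clock: 27.1
eef_pos: [0.5378, 0.015, 0.4095]
tool_rot: [0.774, 0.632, -0.029, -0.024]
ft_force: [1.0, -0.3, -1.8]
grip_width: 0.0226
```

```bash
cat >> h.py <<'E'
# holder in place of canister
AH=np.array([-.407,-.113,.906]); MH=np.array([.5562,.2819,.1521])
def tcp_h(out,yaw,low=0.0):
    s=bot.get_obs(); Rm=R.from_quat(s['tool_rot']).as_matrix()
    y0=np.degrees(np.arctan2(Rm[1,0],Rm[0,0])); R2=Rm@R.from_euler('z',y0-yaw,degrees=True).as_matrix()
    a=R2@brush_axis_tool(); lo=np.cross([-.268,.9636,0],AH); lo=lo*np.sign(-lo[2])
    return MH+out*AH+low*lo+LG*a+.019*R2[:,2],a
def reph():
    T,a=tip(); v=T-MH; A=AH/np.linalg.norm(AH); d=v@A; perp=v-d*A
    lat=np.array([-.268,.9636,0]); lo=np.cross(lat,A); lo*=np.sign(-lo[2])
    print('out',round(d,4),'lat',round(perp@lat,4),'low',round(perp@lo,4),'axis err deg',np.degrees(np.arccos(a@A)).round(1),'a',a.round(3))
E
python3 - <<'E'
from h import *
rep(); t,a=tcp_h(.055,105.4,.003); print(t,a); plan(t,105.4,11,0)
E
```

```text
out 0.0766 lat 0.0016 low 0.0027 |perp| 0.0032 tilt 23.6
[0.45129144 0.25079793 0.36956094] [-0.38273507 -0.11786068  0.9163093 ]
t 27.1 p [0.5378 0.015  0.4095] yaw 78.5 f [ 1.  -0.3 -1.8] w 0.0226 z [-0.076  0.    -0.997] j [0.03 0.41 0.7  1.94 0.   0.23]
0, 0.32, -0.2, 0.06, -2.4, 0, 0.33, -0.19, 0.06, -2.4, 0, 0.34, -0.17, 0.06, -2.4, 0, 0.35, -0.16, 0.06, -2.4, 0, 0.35, -0.14, 0.06, -2.4, 0, 0.36, -0.13, 0.06, -2.4, 0, 0.36, -0.11, 0.06, -2.4, 0, 0.37, -0.1, 0.06, -2.4, 0, 0.37, -0.08, 0.06, -2.4, 0, 0.38, -0.06, 0.06, -2.4, 0, 0.38, -0.05, 0.06, -2.4 | max mm/row 23.1169455533075
```

Emit:
play_rows(
  deltas=[0, 0.2, -0.12, 0, -2.4, 0, 0.33, -0.19, 0.02, -2.4, 0, 0.34, -0.17, 0.04, -2.4, 0, 0.35, -0.16, 0.04, -2.4, 0, 0.35, -0.14, 0.04, -2.4, 0, 0.36, -0.13, 0.04, -2.4, 0, 0.36, -0.11, 0.04, -2.4, 0, 0.37, -0.1, 0.04, -2.4, 0, 0.37, -0.08, 0.04, -2.4, 0, 0.38, -0.06, 0.04, -2.4, 0, 0.3, -0.05, 0.04, -2.4, 0, 0, 0, 0, 0],
)

```text
clock: 28.6
eef_pos: [0.4435, 0.2511, 0.3804]
tool_rot: [0.595, 0.802, -0.031, -0.038]
ft_force: [-0.1, 0.1, -0.6]
grip_width: 0.0225
```

```bash
python3 - <<'E'
from h import *
reph(); t,a=tcp_h(.05,105.4,.003); print(t); plan(t,105.4,3,0)
E
```

```text
out 0.0679 lat 0.0053 low 0.0094 axis err deg 3.1 a [-0.359 -0.126  0.925]
[0.45715198 0.25179    0.36684822]
t 28.6 p [0.4435 0.2511 0.3804] yaw 106.8 f [-0.1  0.1 -0.6] w 0.0225 z [-0.098 -0.003 -0.995] j [0.49 0.33 0.51 1.84 0.04 0.19]
0, -0.02, 0.07, 0.08, 0.5, 0, -0.02, 0.07, 0.08, 0.5, 0, -0.02, 0.07, 0.08, 0.5 | max mm/row 6.41267662900756
```

Emit:
play_rows(
  deltas=[0, -0.02, 0.07, 0.06, 0.5, 0, -0.02, 0.07, 0.06, 0.5, 0, -0.02, 0.07, 0.06, 0.4, 0, 0, 0, 0, 0],
)

```text
clock: 29.1
eef_pos: [0.4572, 0.2494, 0.3669]
tool_rot: [0.607, 0.794, -0.032, -0.038]
ft_force: [-0.1, 0.6, -1.4]
grip_width: 0.0222
```

```bash
python3 - <<'E'
from h import *
reph()
for o in (.0,-.03):
    t,a=tcp_h(o,105.4,.003); plan2(t,5,0)
c=cam('wrist')
cv2.imwrite('pics/w3.png',c['color'])
T,a=tip(); print(proj(c,[T,T+.075*a,T+.2*a,MH]).round(0).tolist())
E
```

```text
out 0.0502 lat -0.0029 low 0.0037 axis err deg 2.8 a [-0.362 -0.112  0.925]
5 rows of [0, 0.005, 0.087, 0.143] p [0.4572 0.2494 0.3669] f [-0.1  0.6 -1.4] z [-0.098 -0.005 -0.995] yaw 105.2 w 0.0222 t 29.1 j [0.48 0.35 0.5  1.81 0.04 0.21]
5 rows of [0, 0.004, 0.138, 0.229] p [0.4572 0.2494 0.3669] f [-0.1  0.6 -1.4] z [-0.098 -0.005 -0.995] yaw 105.2 w 0.0222 t 29.1 j [0.48 0.35 0.5  1.81 0.04 0.21]
[[320.0, 324.0], [320.0, 328.0], [322.0, 343.0], [322.0, 328.0]]
```

View pics/w3.png

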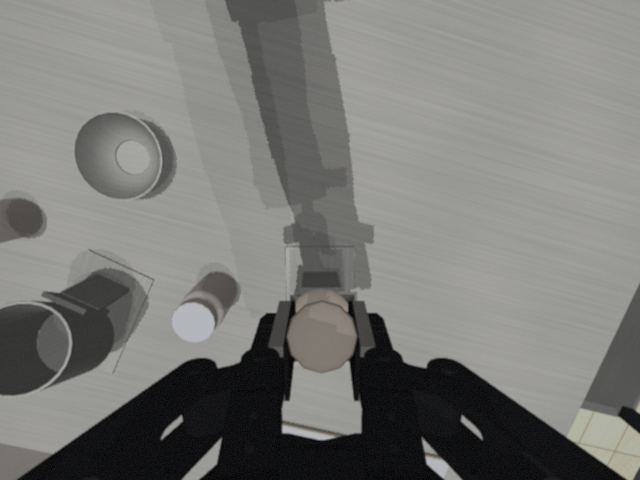

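Emit:
play_rows(
  deltas=[0, 0, 0.09, 0.14, 0, 0, 0, 0.09, 0.14, 0, 0, 0, 0.09, 0.14, 0, 0, 0, 0.09, 0.14, 0, 0, 0, 0.07, 0.14, 0, 0, 0, 0.07, 0.12, 0, 0, 0, 0, 0, 0],
)

```text
clock: 30.02
eef_pos: [0.4827, 0.2574, 0.3107]
tool_rot: [0.607, 0.793, -0.032, -0.038]
ft_force: [-0.7, 0.0, -1.3]
grip_width: 0.0226
```

```bash
python3 - <<'E'
from h import *
reph()
for o in (-.05,-.095):
    t,a=tcp_h(o,105.4,.003); plan2(t,5,0)
E
```

```text
out -0.0119 lat -0.0021 low 0.0034 axis err deg 2.9 a [-0.361 -0.112  0.926]
5 rows of [0, 0.003, 0.066, 0.109] p [0.4827 0.2574 0.3107] f [-0.7  0.  -1.3] z [-0.1   -0.005 -0.995] yaw 105.1 w 0.0226 t 30.02 j [0.47 0.4  0.43 1.69 0.04 0.2 ]
5 rows of [0, 0.001, 0.142, 0.238] p [0.4827 0.2574 0.3107] f [-0.7  0.  -1.3] z [-0.1   -0.005 -0.995] yaw 105.1 w 0.0226 t 30.02 j [0.47 0.4  0.43 1.69 0.04 0.2 ]
```

In the mouth without contact; continue in.

Emit:
play_rows(
  deltas=[0, 0.01, 0.09, 0.14, 0, 0, 0.01, 0.09, 0.14, 0, 0, 0, 0.09, 0.15, 0, 0, 0, 0.09, 0.15, 0, 0, 0, 0.09, 0.15, 0, 0, 0, 0.09, 0.15, 0, 0, 0, 0.08, 0.15, 0, 0, 0, 0.06, 0.1, 0, 0, 0, 0, 0, 0],
)

```text
clock: 31.15
eef_pos: [0.5171, 0.2698, 0.2341]
tool_rot: [0.607, 0.793, -0.032, -0.038]
ft_force: [0.4, 0.5, -2.1]
grip_width: 0.0224
```

```bash
python3 - <<'E'
from h import *
reph()
t,a=tcp_h(-.107,105.4,.005); plan2(t,3,0)
E
```

```text
out -0.0968 lat 0.0006 low 0.0028 axis err deg 2.9 a [-0.361 -0.112  0.926]
3 rows of [0, -0.007, 0.018, 0.055] p [0.5171 0.2698 0.2341] f [ 0.4  0.5 -2.1] z [-0.1   -0.005 -0.995] yaw 105.1 w 0.0224 t 31.15 j [0.46 0.49 0.36 1.54 0.04 0.19]
```

Emit:
play_rows(
  deltas=[0, 0, 0.02, 0.05, 0, 0, 0, 0.02, 0.05, 0, 0, 0, 0.02, 0.05, 0],
)

```text
clock: 31.52
eef_pos: [0.5202, 0.271, 0.2254]
tool_rot: [0.607, 0.794, -0.031, -0.038]
ft_force: [-0.2, 0.5, -0.6]
grip_width: 0.0226
```

Emit:
play_rows(
  deltas=[0, 0, 0.02, 0.05, 0],
)

```text
clock: 31.65
eef_pos: [0.5199, 0.2711, 0.2241]
tool_rot: [0.607, 0.794, -0.032, -0.038]
ft_force: [-8.9, -2.3, 16.4]
grip_width: 0.0225
```

```bash
python3 - <<'E'
from h import *
reph()
E
```

```text
out -0.1071 lat 0.0015 low 0.004 axis err deg 2.8 a [-0.362 -0.113  0.925]
```

Emit:
play_rows(
  deltas=[0, 0, 0, 0, 0, 0, 0, -0.06, 0.03, 0, 0, 0, -0.06, 0.03, 0, 0, 0, -0.04, 0.02, 0, 0, 0, 0, 0, 0],
)

```text
clock: 32.28
eef_pos: [0.5129, 0.2694, 0.222]
tool_rot: [0.607, 0.794, -0.027, -0.035]
ft_force: [3.3, 1.6, -1.6]
grip_width: 0.0225
```

```bash
python3 - <<'E'
from h import *
reph(); plan2([.5098,.2694,.2186],1,0)
E
```

```text
out -0.106 lat 0.0017 low 0.0095 axis err deg 2.3 a [-0.371 -0.116  0.921]
1 rows of [0, 0.012, -0.045, 0.061] p [0.5129 0.2694 0.222 ] f [ 3.3  1.6 -1.6] z [-0.089 -0.001 -0.996] yaw 105.2 w 0.0225 t 32.27 j [0.46 0.47 0.31 1.49 0.04 0.2 ]
```

Resting on the floor and lower wall. Release slowly and withdraw.

Emit:
play_rows(
  deltas=[0.3, 0, 0, 0, 0, 0.34, 0, 0, 0, 0, 0.38, 0, 0, 0, 0, 0.5, 0, 0, 0, 0, 1, 0, 0, 0, 0, 1, 0, 0, 0, 0, 1, 0, 0, 0, 0],
)

```text
clock: 33.15
eef_pos: [0.5102, 0.2688, 0.2206]
tool_rot: [0.607, 0.794, -0.03, -0.038]
ft_force: [-0.3, -0.8, -0.4]
grip_width: 0.0852
```

Emit:
play_rows(
  deltas=[1, 0, 0, -0.3, 0, 1, 0, 0, -0.4, 0, 1, 0, -0.1, -0.5, 0, 1, 0, -0.3, -0.5, 0, 1, 0, -0.5, -0.3, 0, 1, 0, -0.6, 0, 0, 1, 0, -0.6, 0, 0, 1, 0, -0.4, 0, 0, 1, 0, -0.2, 0, 0, 1, 0, 0, 0, 0],
)

```text
clock: 34.4
eef_pos: [0.3627, 0.2255, 0.3597]
tool_rot: [0.607, 0.794, -0.029, -0.037]
ft_force: [0.6, -1.0, 0.1]
grip_width: 0.0857
```

```bash
python3 - <<'E'
from h import *
import pickle
s=bot.get_obs();print(s['eef_pos'],s['grip_width'],s['ft_force'])
d=pickle.load(open('c0.pkl','rb')); S,T=cam('scene','sF.png'),cam('top','tF.png')
def diff(n,c,b):
    x0,y0,x1,y1=b; return np.abs(c['color'][y0:y1,x0:x1].astype(int)-d[n]['color'][y0:y1,x0:x1]).max(2)
for n,c,l in [('scene',S,dict(brush=(425,130,490,235),jar=(378,220,412,272),squeeze=(248,240,284,292),bowl=(285,190,325,240),can=(308,240,362,325),crock=(165,270,245,352))),('top',T,dict(brush=(170,220,222,290),jar=(250,220,286,254),squeeze=(380,235,410,268),bowl=(310,282,362,334),crock=(430,178,496,242)))]:
    for k,b in l.items():
        m=diff(n,c,b); print(n,k,'frac>40',(m>40).mean().round(3),'mean',m.mean().round(1))
h=cv2.cvtColor(S['color'],cv2.COLOR_BGR2HSV)
w=cv2.inRange(h,(8,90,60),(25,255,255))[180:350,130:300];ys,xs=np.nonzero(w);print('tamper px',len(xs),xs.min()+130,xs.max()+130,ys.min()+180,ys.max()+180)
E
```

```text
[0.36269263 0.22546424 0.3596539 ] 0.08571149020585832 [ 0.55840731 -1.04369465  0.05194045]
scene brush frac>40 0.04 mean 8.3
scene jar frac>40 0.0 mean 5.1
scene squeeze frac>40 0.0 mean 4.6
scene bowl frac>40 0.001 mean 4.7
scene can frac>40 0.076 mean 11.4
scene crock frac>40 0.176 mean 21.3
top brush frac>40 0.017 mean 9.5
top jar frac>40 0.0 mean 9.6
top squeeze frac>40 0.0 mean 8.7
top bowl frac>40 0.0 mean 8.8
top crock frac>40 0.208 mean 23.8
tamper px 1502 185 218 250 329
```

```bash
python3 -c "
from h import *
print(ticket.job_done())"
```

```text
the job is handed in; nothing more can be done
None
```

I completed every step in the order asked and handed the job in at about 34.5 s of the 72 s. No verdict comes back, so what follows are my own checks.

- **Tamper:** I took it out of the canister and lowered it into the crock, thick end down, until it touched the floor. The highest force reading was about 31 N at the wrist. I released it slowly, and it leans against the crock's rim by roughly 20–25° instead of standing dead upright. Its image position stayed the same from release to the end.
- **Scrubbing:** The brush made three strokes, and each one ended in contact with the canister's floor, with 12–26 N measured. Between strokes I drew the tip up to about 40 mm below the mouth, which is past half way.
- **Brush:** I put it back in its holder bristles down, lowered it to floor contact at about 19 N, rested it against the lower wall and released it slowly. In the final pictures it looks almost the same as at the start: 2–4 % of pixels in that area changed.
- **Bystanders:** The jar, squeeze bottle and bowl show almost no change in either camera view, so they were not disturbed.

**Disagreements:**
- The crock rim measured 7 mm lower than the stated 130 mm.
- Canister floor contact read 4 mm short of nominal, within the calibration and grip-length error.
- The tool tilted up to 6° from vertical during the long moves, so the brush went into its holder about 3° off its axis, with no contact on the way in.

I did not check separately whether the crock itself had shifted.

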